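# Hang the cork pail in its spring-keeper hooks

### The arm

A 6-joint arm with a two-finger parallel gripper is mounted at the origin on a cart in front of the work surface, level with it; the furniture and walls round the work are solid. World frame = base frame: x ahead of the robot, y to its left, z up, the work surface at z = 0. Lengths are in m, angles in rad, forces in N, time in s.
With the tool pointing down it reaches from about 0.4 to 0.825 m from the base axis. Payload 7 kg.
Tool frame: the origin (TCP) lies at the very end of the fingers, on their centre line; the grasp point (between the pads) lies arm.hold_point_z behind it (arm.hold_point_z is the distance from the TCP to the grasp point, in m); z points along the fingers, y is the line along which they close (so a half turn about z gives the same grasp; the last joint's range is limited). The gripper opens to 88 mm and grips with 3 to 60 N. Pads are 19 mm wide; open, the fingers measure 130 mm over their backs; the gripper's body (78 mm by 193 mm) begins 47 mm behind the grasp point.
Start: joints at [1.404, 0.359, 0.012, 0, -1.224, -0.288], TCP at [0.297, 0.606, 0.227] pointing down, gripper open.
Joint ranges: [-3.07, 3.07], [-1.43, 2.12], [-1.02, 1.25], [-3.03, 1.67], [-3.05, -0], [-3.03, 3.03]. Speed limits (rad/s): [2.39, 2.39, 3.01, 3.14, 3.14, 3.14].

### API

Orientations are given as [roll, pitch, yaw] about the fixed x, y, z axes, in that order (R = Rz(yaw) Ry(pitch) Rx(roll)).
In Python, from station import arm gives the robot as it stands.
- The arm moves only by the shell command python3 -m creep 'ROWS' [FORCE]. ROWS is a JSON list of rows, 1 to 20 of them, each of 5 numbers: the finger opening in m, then dx, dy, dz in m, then a turn about the tool's z in rad; each row is the pose to reach, as a shift and turn from the pose commanded when the command began, along the tool's axes at that moment; what a row does not reach only later rows make up. A row lasts 1/12 s, in which the tool goes at most 0.0417 m and 0.125 rad, less where a joint would pass 70% of its speed; a pose out of reach is approached as far as the arm can. The fingers move at their own pace and stop on an object; FORCE is the grip in N (left out, the last holds). Time passes only in rows, so rows that do not move let the fingers close. It prints the time, the measured TCP pose, the force, the opening and the grip force at its end. Input that does not fit is refused with a message, and nothing moves.
- arm.get_state(): the state, without advancing time (a new reading comes with each control period).
- arm.grab_frame(name): name is "side" or "top"; returns the picture (400x640x3 uint8, red, green, blue); there is no depth.
- arm.camera_params(name): a dict with "fx", "fy", "cx", "cy" (pixels), "T" (4x4, takes a point from camera to world coordinates). Camera axes: x right, y down, z forward; pixel columns grow to the right and rows downward; lengths in m; the calibration is good to about 2 mm. A picture is of the moment at which its call begins. camera_params takes no time and is no camera call.
- arm.job_done(): hands the job in; it is judged then, once.
The state is a dict: "t": time; "q": joint angles; "qd": joint speeds; "joint_efforts": joint torques, N m; "eef_pos": TCP position; "ee_rot": TCP orientation; "force": force on the tool from outside, world axes, zero at the start; "moment": the same for the moment, N m; "width": finger opening in m; "gripper_force": force on a finger pad.
Only numpy, scipy, OpenCV 4.12 (cv2) and the standard library are available. Lean on these libraries where they do the work, as an engineer would, in place of code of your own. Each camera call takes 0.05 s, during which the arm holds its last target. There are 200 camera calls.

### The job

Put the little enamel pail of corks back up on its stand. Swing its folded-down wire bail upright while the pail stays standing where it is, lift the pail by the bail's wooden grip, bring it in front of the stand, lower the bail wire into the stand's two hooks (clamped at any height on the post) and press it gently home, by feel, until both spring keepers have snapped shut over the wire; then let go so that the pail hangs still and upright. Never press hard on the hooks, do not tip the pail, and leave the salt shaker, the cup and the kitchen timer alone.

Things in the scene. Friction and masses are not known exactly. Their poses are not given: they have to be found in the camera images.
- pail: Loose white enamel pail, navy rim, full of corks, 0.3 to 0.57 kg in all (unknown). 90 mm across at the rim, 70 mm at the foot, 82 mm high. Origin: centre of its underside; z up. Its bail turns about the pail's y axis in two ears 72 mm above the underside (out to y = +-57 mm). At the start the bail is folded down to the pail's -x side.
- bail (a joint): Angle of the wire bail about the pail's y axis, rad. 0: folded down on its stop, sticking out to the pail's -x side, 0.25 rad below level. It grows as the bail swings up; upright is 1.82. From hinge axis to grip axis: 113 mm. Slight hinge friction (0.01 N m): let go before upright, the bail falls back.
- grip (a point): Middle of the wooden grip on the bail's cross wire; its y axis runs along the wire. The grip is a roller, 17 x 48 mm, that spins freely on the wire, so fingers on it may keep pointing down while the bail swings. Folded, it is 44 mm above the worktop, 56 mm clear of the rim. 24 to 42 mm from its middle the wire is bare and straight, 5 mm thick; then it bends to the ears.
- stand: Fixed stand: dark wood base 150 x 110 x 12 mm (x -45 to +105 mm), post at x = +85 mm, collar on the post with a yoke of two hooks reaching to -x. Origin: on the worktop below the middle between the hooks; z up. Hooks at y = +33 and -33 mm, 8 mm wide. The seated wire lies along the stand's y at x = 0 (+-2 mm), grip between the hooks (58 mm free between them, nothing above).
- post_top (a point): Top of the stand's steel post, 296 mm above the worktop, at x = +85 mm of the stand. The collar's height on the post is NOT measured: it is clamped by hand so that the seated wire's axis is anywhere from 220 to 255 mm above the worktop: look or feel for it. The collar does not slip. More than 25 N between the pail (bail included) and the stand is too hard.
- keeper_l (a joint): Spring keeper of the hook at the stand's +y side, rad: 0 shut. Each hook opens upward between a fixed back and this keeper in front (-x); their flared lips reach 23 mm above the seated wire and guide in a wire from above within 7 mm in x. From first touch, about 13 mm above the seat, the wire pushes it aside, most (0.10 to 0.15) at 7 mm; at 4 mm it has snapped to 0. The seat is rigid.
- keeper_r (a joint): Keeper of the hook at the stand's -y side, same as keeper_l. The pail's weight alone does not open the keepers: the wire would rest on the lips, keepers partly open. The two together take about 8 to 15 N from above, the pail's weight included. The yoke's arms lie 20 mm below the seated wire, so the hooks must enter the upright bail from the stand's -x side, over the rim (103 mm from wire to rim).
- salt_shaker: Loose bystander: small salt shaker with a grey cap, 44 x 44 x 90 mm, origin under its centre.
- cup_espresso: Loose bystander: small decorated espresso cup, 62 x 88 x 50 mm, origin under its centre.
- egg_timer: Loose bystander: round grey-green kitchen timer, 69 x 68 x 61 mm, origin under its centre.
There are look-alikes about, which are no part of the job. There is more than one size of the pail; the job needs the largest.

How it is judged:
On the way, in this order (a step that is already met when the one before it is completed fails the run):
1. the bail is swung upright (within 0.2 rad) while the pail stands on the worktop within 30 mm of where it was (value of joint bail between 1.62 and 2.02 rad and height (world z) of pail below 0.008 m and angle between pail's own z axis and vertical below 0.15 rad and distance of pail from where it was at the start of the episode below 0.03 m), for 0.1 s.
2. the pail is lifted clear of the worktop by its bail (height (world z) of pail above 0.02 m and value of joint bail between 1.4 and 2.24 rad), for 0.1 s.
At the end, for the whole second after the job is handed in: Released, the pail hangs still in the hooks (< 60 mm/s): grip within 6 mm (stand x) and 10 mm (stand y) of the middle of the hooks, > 210 mm up, wire within 0.12 rad of stand y, both keepers shut (< 0.015 rad), pail > 20 mm off the worktop, tilt < 0.2 rad, weight on the stand (height (world z) of grip above 0.21 m and height (world z) of pail above 0.02 m and value of joint each of keeper_l, keeper_r below 0.015 rad and x of grip in the frame of stand between -0.006 and 0.006 m and y of grip in the frame of stand between -0.01 and 0.01 m and angle between the y axis of grip and the y axis of stand, either way round below 0.12 rad and angle between pail's own z axis and vertical below 0.2 rad and contact force between pail and stand above 1 N and linear speed of pail below 0.06 m/s and contact force between pail and the fingers below 0.1 N); the robot touches nothing.
It fails at once if the pail is tipped by more than 0.45 rad (angle between pail's own z axis and vertical above 0.45 rad).
It fails at once if the pail or its bail is pressed on the stand with more than 25 N (contact force between pail and stand above 25 N).
It fails at once if the salt shaker is shifted by more than 20 mm or tipped (distance of salt_shaker from where it was at the start of the episode above 0.02 m or angle between salt_shaker's own z axis and vertical above 0.3 rad).
It fails at once if the espresso cup is shifted by more than 20 mm or tipped (distance of cup_espresso from where it was at the start of the episode above 0.02 m or angle between cup_espresso's own z axis and vertical above 0.3 rad).
It fails at once if the timer is shifted by more than 20 mm or tipped (distance of egg_timer from where it was at the start of the episode above 0.02 m or angle between egg_timer's own z axis and vertical above 0.3 rad).
It also fails if it takes over 72 s, if anything falls off the work surface, if the arm or the gripper's body presses on something with over 40 N, if the wrist force passes 120 N, or if a joint passes its speed limit or range.

## Working session

There is one attempt and no reset: what is moved stays moved. The work goes in short steps, Python scripts to look and compute and a shell command to move; the robot and the scene stay as the last step left them, time stands still between calls to the robot, and variables do not carry over. Pictures are saved under pics/ and viewed, at most 10 in all, crops included, and the job is handed in when it is done.

```bash
mkdir -p pics; python3 - <<'E'
from station import arm
import cv2,numpy as np
np.set_printoptions(precision=4,suppress=True)
for n in ("side","top"):
    f=arm.grab_frame(n); cv2.imwrite(f"pics/{n}0.png",f[:,:,::-1]); p=arm.camera_params(n); print(n,p["fx"],p["fy"],p["cx"],p["cy"]); print(np.array(p["T"]))
print(arm.get_state(),arm.hold_point_z)
E
```

```text
side 449.0322166386626 449.0322166386626 316.7945518326814 208.31444307118358
[[ 0.9774 -0.1291  0.1675  0.3368]
 [-0.2107 -0.6625  0.7188 -0.9239]
 [ 0.0182 -0.7379 -0.6747  0.9823]
 [ 0.      0.      0.      1.    ]]
top 370.38994706351053 370.38994706351053 314.6101986727729 199.03116041781868
[[-0.01   -0.9852  0.1712  0.319 ]
 [-0.9999  0.0113  0.0063 -0.0868]
 [-0.0081 -0.1711 -0.9852  1.4142]
 [ 0.      0.      0.      1.    ]]
{'t': 0.1, 'q': array([ 1.4041,  0.3593,  0.0111, -0.0003, -1.2241, -0.2881]), 'qd': array([-0.0001, -0.0002,  0.0032, -0.0002, -0.0009,  0.0011]), 'joint_efforts': array([ -0.0017, -58.4161,  29.375 ,   7.0155,   0.0101,  -0.0001]), 'eef_pos': array([0.2964, 0.606 , 0.2257]), 'ee_rot': array([ 3.1401, -0.0002, -0.4549]), 'force': array([-0.0425, -0.5371, -0.0645]), 'moment': array([ 0.0602, -0.0328, -0.0145]), 'gripper_force': 0.0, 'width': 0.08760980001056824} 0.0188
```

View pics/side0.png

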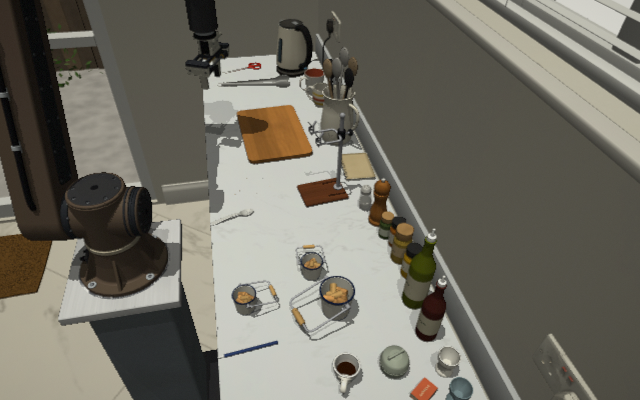

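View pics/top0.png

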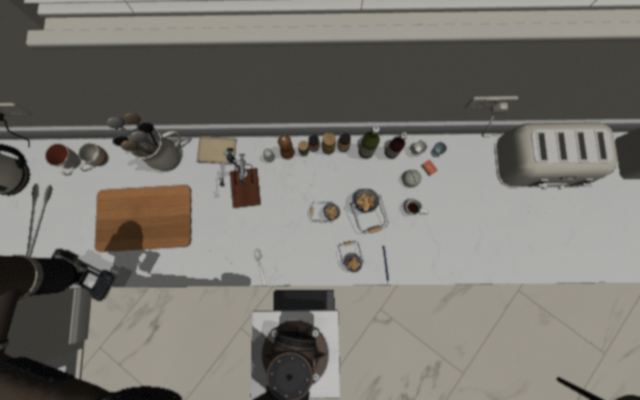

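The side view shows three candidate pails: (337,293) large with its grip at (298,316), (245,297) medium, and (312,263) small. The largest matches the description. The stand's base is at (322,192), its post at (340,150) and the hooks at about (330,130). The shaker is at (366,193), the cup at (346,370) and the timer at (394,361). Next is a close crop of the large pail and the stand.

```bash
python3 - <<'E'
import cv2,numpy as np
s=cv2.imread("pics/side0.png");t=cv2.imread("pics/top0.png")
def c(i,x,y,w,h,k): return cv2.resize(i[y:y+h,x:x+w],None,fx=k,fy=k,interpolation=cv2.INTER_CUBIC)
a=np.hstack([c(s,280,265,80,60,5),c(s,295,105,80,60,5)])
b=np.hstack([c(t,340,180,80,60,5),c(t,205,140,80,60,5) if 0 else c(t,205,145,80,60,5)])
m=np.vstack([a,b]); print(m.shape); cv2.imwrite("pics/crop0.png",m)
E
```

```text
(600, 800, 3)
```

View pics/crop0.png

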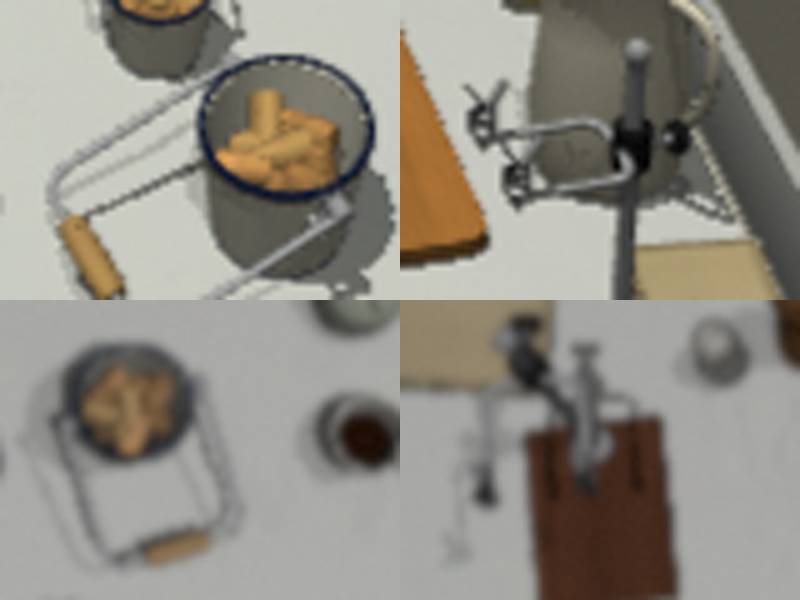

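The crop confirms the choice: the large pail has its rim centre at side (337.4,290.4) and its grip at side (298.4,316.4), top (375.6,229.4). On the stand, the post top is at side (342.4,114.6), and the hooks are at about (311.6,128) and (318.2,142), reaching towards the robot. Now I'll work out positions.

```bash
cat > h.py <<'E'
import numpy as np,cv2
from station import arm
from scipy.optimize import least_squares
np.set_printoptions(precision=4,suppress=True)
P={n:arm.camera_params(n) for n in("side","top")}
def proj(n,X):
    p=P[n];T=np.array(p["T"]);c=(np.atleast_2d(X)-T[:3,3])@T[:3,:3]
    return np.c_[p["fx"]*c[:,0]/c[:,2]+p["cx"],p["fy"]*c[:,1]/c[:,2]+p["cy"]]
def back(n,uv,z):
    p=P[n];T=np.array(p["T"]);d=T[:3,:3]@[(uv[0]-p["cx"])/p["fx"],(uv[1]-p["cy"])/p["fy"],1]
    return T[:3,3]+d*(z-T[2,3])/d[2]
def pose(x,y,a,pts): # planar pose
    c,s=np.cos(a),np.sin(a);pts=np.atleast_2d(pts)
    return np.c_[x+c*pts[:,0]-s*pts[:,1],y+s*pts[:,0]+c*pts[:,1],pts[:,2]]
E
cat > fit.py <<'E'
from h import *
print("pail c side",back("side",(337.4,290.4),.082),"top",back("top",(366,200.4),.082))
print("grip side",back("side",(298.4,316.4),.044),"top",back("top",(375.6,229.4),.044))
for n,u in [("salt",(366,205)),("cup",(346,375)),("timer",(394,370))]: print(n,back("side",u,0.0))
im={n:cv2.imread(f"pics/{n}0.png") for n in P}
def base(n,x0,y0,w,h):
    c=im[n][y0:y0+h,x0:x0+w].astype(int); m=((c[...,2]>1.6*c[...,1])&(c[...,2]>30)).astype(np.uint8)
    k,l,st,_=cv2.connectedComponentsWithStats(m); j=1+np.argmax(st[1:,4]); ys,xs=np.where(l==j)
    hull=cv2.convexHull(np.c_[xs,ys].astype(np.float32))
    print(n,st[j],cv2.minAreaRect(hull)); return hull[:,0]+[x0,y0]
hu={"side":base("side",290,172,64,40),"top":base("top",225,160,45,55)}
B=np.array([[x,y,z] for x in(-.045,.105) for y in(-.055,.055) for z in(.0,.012)])
pt=np.array([342.4,114.6])
def res(q):
    r=list(2*(proj("side",pose(*q,[.085,0,.296]))[0]-pt))
    for n in P:
        poly=cv2.convexHull(proj(n,pose(*q,B)).astype(np.float32))
        r+=[.5*cv2.pointPolygonTest(poly,tuple(map(float,p)),True) for p in hu[n]]
    return r
s=least_squares(res,[.72,.2,0.0],diff_step=1e-3,loss="soft_l1"); q=s.x; print("stand",q,s.cost,np.round(res(q),1))
for h in(.22,.235,.255):print(h,proj("side",pose(*q,[[0,.033,h],[0,-.033,h]])).ravel(),proj("top",pose(*q,[[0,.033,h],[0,-.033,h]])).ravel())
vis=[]
for n,(x,y) in {"side":(290,105),"top":(205,140)}.items():
    v=cv2.resize(im[n][y:y+105,x:x+70],None,fx=5.7,fy=5.7,interpolation=cv2.INTER_CUBIC)
    def d(X,c):
        for u in proj(n,pose(*q,X)): cv2.circle(v,tuple(int(a) for a in (u+.5-[x,y])*5.7),2,c,-1)
    d(B[1::2],(0,255,0)); d([[.085,0,.296],[.085,0,.012]],(255,255,0))
    for h,c in((.22,(0,0,255)),(.2375,(0,255,255)),(.255,(255,0,255))): d([[0,.033,h],[0,-.033,h]],c)
    vis.append(v)
cv2.imwrite("pics/fit0.png",np.hstack(vis))
E
python3 fit.py
```

```text
pail c side [ 0.547  -0.2693  0.082 ] top [ 0.5433 -0.2655  0.082 ]
grip side [ 0.4429 -0.2992  0.044 ] top [ 0.4406 -0.3024  0.044 ]
salt [0.7425 0.1075 0.    ]
cup [ 0.5268 -0.4478  0.    ]
timer [ 0.6398 -0.4585  0.    ]
side [  8   6  50  28 844] ((32.403846740722656, 19.519229888916016), (21.965007781982422, 46.47952651977539), 78.69007110595703)
top [  7  10  27  36 675] ((19.797027587890625, 27.47029685974121), (33.532752990722656, 24.17940330505371), 84.2894058227539)
stand [ 0.5832  0.1992 -0.0832] 8.320584319176426 [ 0.5 -0.  -0.5  1.1  1.6 -0.  -0.3 -0.2  1.7 -0.2 -0.1  0.5 -0.3 -0.3
  0.1 -0.6 -0.6  0.9  0.6  0.5  2.5  1.   0.5  1.5  0.7  0.6  1.6  0.6
 -0.4]
0.22 [312.2885 132.068  314.9758 144.1748] [220.2683 182.3631 240.1004 183.757 ]
0.235 [312.3444 127.8983 315.0543 139.946 ] [219.0783 181.3732 239.1516 182.7831]
0.255 [312.4203 122.2424 315.1607 134.2064] [217.4455 180.0152 237.8498 181.4469]
```

View pics/fit0.png

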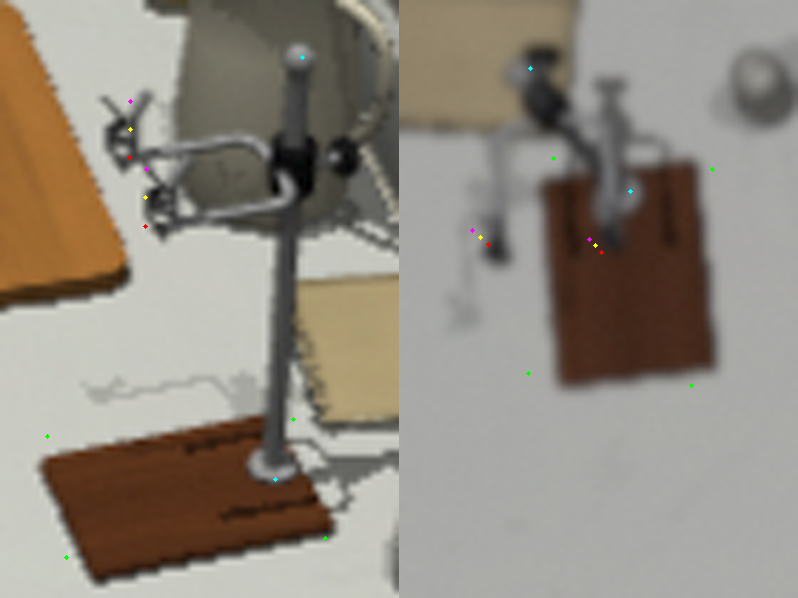

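The first fit settled in a wrong minimum: the overlay sits off the base and the yaw sign is wrong. I'll refit on the clear corners instead.

```bash
cat > fit2.py <<'E'
from h import *
im={n:cv2.imread(f"pics/{n}0.png") for n in P}
k=5.7
S=np.array([[42,458],[97,578],[333,528],[297,55],[272,465]])/k+[290,105]-.5
T=(np.array([[544,180],[694,160],[715,368],[560,385]])-[399,0])/k+[205,140]-.5
SX=np.array([[-.045,.055,.012],[-.045,-.055,.012],[.105,-.055,.012],[.085,0,.296],[.085,0,.014]])
TX=np.array([[.105,.055,.012],[.105,-.055,.012],[-.045,-.055,.012],[-.045,.055,.012]])
f=lambda q:np.r_[(proj("side",pose(*q,SX))-S).ravel(),(proj("top",pose(*q,TX))-T).ravel()]
s=least_squares(f,[.68,.2,.1]);q=s.x;print("stand",q,s.fun.round(1))
vis=[]
x,y=300,115;kk=14
v=cv2.resize(im["side"][y:y+40,x:x+54],None,fx=kk,fy=kk,interpolation=cv2.INTER_CUBIC)
for h,c in((.22,(0,0,255)),(.23,(0,128,255)),(.24,(0,255,255)),(.25,(0,255,0)),(.26,(255,0,255)),(.27,(255,0,0))):
    for u in proj("side",pose(*q,[[0,.033,h],[0,-.033,h]])): cv2.circle(v,tuple(int(a) for a in (u+.5-[x,y])*kk),3,c,-1)
cv2.imwrite("pics/fit1.png",v)
E
python3 fit2.py
```

```text
stand [0.5831 0.1887 0.1128] [-1.2  0.1 -1.  -0.2  0.9 -0.6  0.4 -0.6  0.1  1.  -0.9 -1.   0.8 -0.9
  0.8  0.2 -0.5  0.7]
```

View pics/fit1.png

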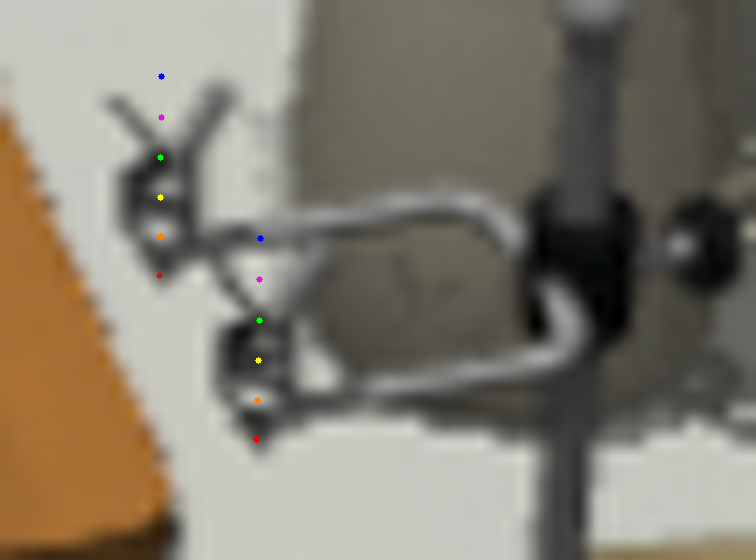

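The refit residuals are within about 1 px: stand at (0.583, 0.189), yaw 0.113. The lips are at about z 0.264 and the ring is between 0.22 and 0.25, so the seat is at about 0.24 to 0.249. The pail's yaw is about 0.32. Next I'll compute the approach in tool axes.

```bash
cat > w.py <<'E'
# usage: w.py from(x y z yaw) then targets x,y,z,yaw ... -> shifts in the tool axes at 'from' (tool down)
import sys,numpy as np
a=[list(map(float,s.split(","))) for s in sys.argv[1:]]
x,y,z,w=a[0];c,s=np.cos(w),np.sin(w)
for t in a[1:]:
    d=np.array(t[:3])-[x,y,z]
    print("%.4f,%.4f,%.4f,%.3f"%(c*d[0]+s*d[1],s*d[0]-c*d[1],-d[2],-(t[3]-w)))
E
python3 w.py .297,.606,.227,-.4549 .45,.02,.26,-.8 .4418,-.301,.20,-1.252 .4418,-.301,.10,-1.252
```

```text
0.3949,0.4592,-0.0330,0.345
0.5286,0.7511,0.0270,0.797
0.5286,0.7511,0.1270,0.797
```

```bash
python3 -m creep '[[0.05, 0.395, 0.459, -0.033, 0.345], [0.05, 0.395, 0.459, -0.033, 0.345], [0.05, 0.395, 0.459, -0.033, 0.345], [0.05, 0.395, 0.459, -0.033, 0.345], [0.05, 0.395, 0.459, -0.033, 0.345], [0.05, 0.395, 0.459, -0.033, 0.345], [0.05, 0.395, 0.459, -0.033, 0.345], [0.05, 0.395, 0.459, -0.033, 0.345], [0.05, 0.395, 0.459, -0.033, 0.345], [0.05, 0.395, 0.459, -0.033, 0.345], [0.05, 0.395, 0.459, -0.033, 0.345], [0.05, 0.395, 0.459, -0.033, 0.345], [0.05, 0.395, 0.459, -0.033, 0.345], [0.05, 0.395, 0.459, -0.033, 0.345], [0.05, 0.395, 0.459, -0.033, 0.345], [0.05, 0.395, 0.459, -0.033, 0.345]]' 15; python3 -c "
from station import arm
s=arm.get_state();print(s['eef_pos'],s['ee_rot'],s['force'])"
```

```text
t: 1.43
eef_pos: [0.45, 0.017, 0.2596]
ee_rot: [3.141, -0.0, -0.804]
force: [-0.4, 0.9, -0.9]
width: 0.0505
gripper_force: 0.0
[0.44996919 0.01700659 0.25956715] [ 3.14090493e+00 -2.22388222e-04 -8.03607946e-01] [-0.4236335   0.8773296  -0.86620099]
```

```bash
python3 w.py .45,.02,.26,-.8 .4418,-.301,.12,-1.252
```

```text
0.2246,0.2295,0.1400,0.452
```

```bash
python3 -m creep '[[0.05, 0.2246, 0.2295, 0.14, 0.452], [0.05, 0.2246, 0.2295, 0.14, 0.452], [0.05, 0.2246, 0.2295, 0.14, 0.452], [0.05, 0.2246, 0.2295, 0.14, 0.452], [0.05, 0.2246, 0.2295, 0.14, 0.452], [0.05, 0.2246, 0.2295, 0.14, 0.452], [0.05, 0.2246, 0.2295, 0.14, 0.452], [0.05, 0.2246, 0.2295, 0.14, 0.452], [0.05, 0.2246, 0.2295, 0.14, 0.452], [0.05, 0.2246, 0.2295, 0.14, 0.452], [0.05, 0.2246, 0.2295, 0.14, 0.452]]'; python3 - <<'E'
from h import *
f=arm.grab_frame("side")[:,:,::-1]; cv2.imwrite("pics/side1.png",f)
x,y=255,235
cv2.imwrite("pics/c1.png",cv2.resize(f[y:y+100,x:x+120],None,fx=6,fy=6,interpolation=cv2.INTER_CUBIC))
E
```

```text
t: 2.35
eef_pos: [0.4408, -0.301, 0.1184]
ee_rot: [3.14, 0.001, -1.254]
force: [-0.2, 0.8, 0.0]
width: 0.0499
gripper_force: 0.0
```

View pics/c1.png

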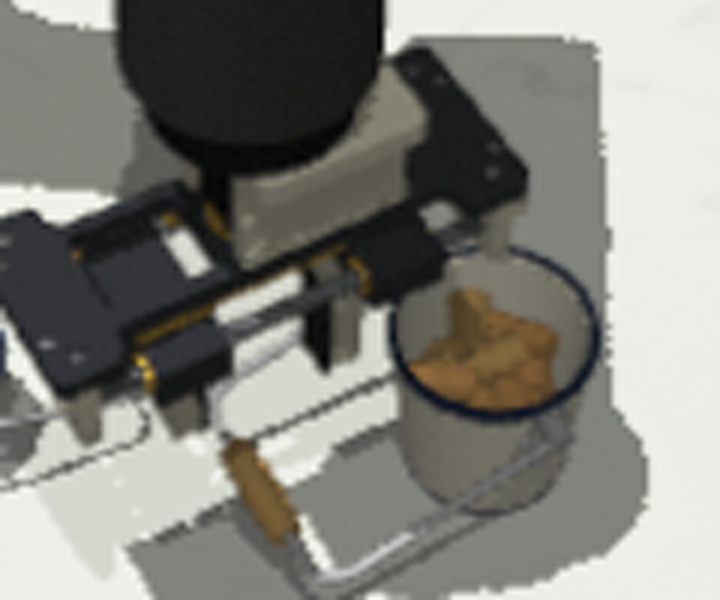

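The gripper sits over the correct pail, with its long body lying along the pail's x. The wooden grip is at crop (262,490), i.e. side (298.2,316.2), which agrees with the earlier measurement. I'll descend and close lightly near the fingertips.

```bash
python3 -m creep '[[0.05, 0, 0, 0.03, 0], [0.05, 0, 0, 0.06, 0], [0.05, 0, 0, 0.085, 0], [0.05, 0, 0, 0.085, 0], [0.05, 0, 0, 0.085, 0], [0.01, 0, 0, 0.085, 0], [0.01, 0, 0, 0.085, 0], [0.01, 0, 0, 0.085, 0], [0.01, 0, 0, 0.085, 0], [0.01, 0, 0, 0.085, 0], [0.01, 0, 0, 0.085, 0]]' 12; python3 -c "
from h import *
print(back('side',(245,290),.06),back('side',(273,292),.03))"
```

```text
t: 3.32
eef_pos: [0.442, -0.3006, 0.0351]
ee_rot: [-3.141, -0.001, -1.252]
force: [1.5, -0.5, -0.4]
width: 0.0156
gripper_force: 8.9
[ 0.3229 -0.2059  0.06  ] [ 0.3932 -0.2033  0.03  ]
```

```bash
python3 -c "
import numpy as np
for k in range(1,20):
    f=-.25+1.82*k/18; print('[0.01,0,%.4f,%.4f,0]'%(-.113*(np.cos(.25)-np.cos(f)),-.113*(np.sin(f)+np.sin(.25))),end=',')"
```

```text
[0.01,0,0.0023,-0.0112,0],[0.01,0,0.0034,-0.0226,0],[0.01,0,0.0034,-0.0340,0],[0.01,0,0.0022,-0.0453,0],[0.01,0,-0.0002,-0.0565,0],[0.01,0,-0.0036,-0.0674,0],[0.01,0,-0.0081,-0.0779,0],[0.01,0,-0.0137,-0.0879,0],[0.01,0,-0.0202,-0.0972,0],[0.01,0,-0.0277,-0.1059,0],[0.01,0,-0.0360,-0.1138,0],[0.01,0,-0.0450,-0.1207,0],[0.01,0,-0.0547,-0.1268,0],[0.01,0,-0.0649,-0.1318,0],[0.01,0,-0.0756,-0.1358,0],[0.01,0,-0.0867,-0.1386,0],[0.01,0,-0.0980,-0.1404,0],[0.01,0,-0.1094,-0.1410,0],[0.01,0,-0.1208,-0.1404,0],
```

```bash
python3 -m creep '[[0.01, 0, 0.0023, -0.0112, 0], [0.01, 0, 0.0034, -0.0226, 0], [0.01, 0, 0.0034, -0.034, 0], [0.01, 0, 0.0022, -0.0453, 0], [0.01, 0, -0.0002, -0.0565, 0], [0.01, 0, -0.0036, -0.0674, 0], [0.01, 0, -0.0081, -0.0779, 0], [0.01, 0, -0.0137, -0.0879, 0], [0.01, 0, -0.0202, -0.0972, 0], [0.01, 0, -0.0202, -0.0972, 0]]'
```

```text
t: 4.15
eef_pos: [0.4626, -0.2944, 0.1337]
ee_rot: [-3.139, -0.002, -1.251]
force: [-0.0, -0.3, 1.0]
width: 0.0157
gripper_force: 12.0
```

```bash
python3 -m creep '[[0.01, 0, -0.0075, -0.0087, 0], [0.01, 0, -0.0158, -0.0166, 0], [0.01, 0, -0.0248, -0.0235, 0], [0.01, 0, -0.0345, -0.0296, 0], [0.01, 0, -0.0447, -0.0346, 0], [0.01, 0, -0.0554, -0.0386, 0], [0.01, 0, -0.0665, -0.0414, 0], [0.01, 0, -0.0778, -0.0432, 0], [0.01, 0, -0.0892, -0.0438, 0], [0.01, 0, -0.0892, -0.0438, 0], [0.01, 0, -0.0892, -0.0438, 0]]'; python3 - <<'E'
from h import *
f=arm.grab_frame("side")[:,:,::-1]; cv2.imwrite("pics/side2.png",f)
x,y=275,200
cv2.imwrite("pics/c2.png",cv2.resize(f[y:y+120,x:x+130],None,fx=5,fy=5,interpolation=cv2.INTER_CUBIC))
E
```

```text
t: 5.07
eef_pos: [0.5475, -0.2661, 0.1761]
ee_rot: [-3.14, -0.001, -1.251]
force: [1.3, -1.4, 6.8]
width: 0.0157
gripper_force: 12.0
```

View pics/c2.png

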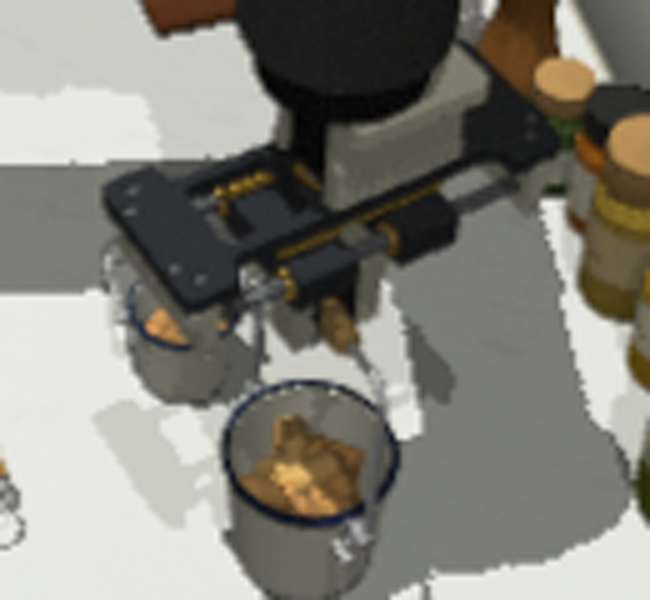

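The bail is upright, with the grip at crop (338,325) over a pail that still stands in place: rim centre at crop (310,453), moved about 2 mm. Next I'll firm the grip and lift.

```bash
python3 -m creep '[[0.01, 0, 0, -0.001, 0], [0.01, 0, 0, -0.002, 0], [0.01, 0, 0, -0.002, 0], [0.01, 0, 0, -0.002, 0]]' 40; python3 -m creep '[[0.01, 0, 0, -0.004, 0], [0.01, 0, 0, -0.01, 0], [0.01, 0, 0, -0.018, 0], [0.01, 0, 0, -0.028, 0], [0.01, 0, 0, -0.038, 0], [0.01, 0, 0, -0.048, 0], [0.01, 0, 0, -0.058, 0], [0.01, 0, 0, -0.068, 0], [0.01, 0, 0, -0.078, 0], [0.01, 0, 0, -0.088, 0], [0.01, 0, 0, -0.098, 0], [0.01, 0, 0, -0.108, 0], [0.01, 0, 0, -0.115, 0], [0.01, 0, 0, -0.118, 0], [0.01, 0, 0, -0.118, 0]]'
python3 w.py .5475,-.266,.296,-1.252 .464,.175,.296,-1.458
```

```text
t: 5.45
eef_pos: [0.5449, -0.2658, 0.1764]
ee_rot: [3.14, 0.001, -1.252]
force: [-0.2, -0.2, -5.0]
width: 0.0147
gripper_force: 40.0
t: 6.7
eef_pos: [0.5459, -0.2663, 0.2965]
ee_rot: [-3.14, -0.001, -1.252]
force: [0.7, -0.4, -4.4]
width: 0.0152
gripper_force: 40.0
-0.4450,-0.0589,-0.0000,0.206
```

```bash
python3 -m creep '[[0.01, -0.002, 0, 0, 0], [0.01, -0.006, -0.001, 0, 0.003], [0.01, -0.012, -0.002, 0, 0.006], [0.01, -0.02, -0.003, 0, 0.01], [0.01, -0.03, -0.004, 0, 0.014], [0.01, -0.042, -0.006, 0, 0.02], [0.01, -0.056, -0.008, 0, 0.026], [0.01, -0.071, -0.01, 0, 0.033], [0.01, -0.087, -0.012, 0, 0.04], [0.01, -0.103, -0.014, 0, 0.048], [0.01, -0.119, -0.016, 0, 0.055], [0.01, -0.135, -0.018, 0, 0.063], [0.01, -0.151, -0.021, 0, 0.07], [0.01, -0.167, -0.023, 0, 0.077], [0.01, -0.183, -0.025, 0, 0.085], [0.01, -0.198, -0.027, 0, 0.092], [0.01, -0.212, -0.029, 0, 0.098], [0.01, -0.225, -0.031, 0, 0.104], [0.01, -0.237, -0.032, 0, 0.11], [0.01, -0.248, -0.034, 0, 0.115]]'
python3 w.py .5458,-.2665,.296,-1.252 .464,.175,.296,-1.458
```

```text
t: 8.37
eef_pos: [0.4992, -0.0187, 0.2957]
ee_rot: [-3.141, 0.0, -1.367]
force: [-0.5, -0.0, -5.5]
width: 0.015
gripper_force: 40.0
-0.4449,-0.0607,-0.0000,0.206
```

```bash
python3 w.py .5004,-.0203,.296,-1.367 .464,.175,.296,-1.458
```

```text
-0.1986,-0.0039,-0.0000,0.091
```

```bash
python3 -m creep '[[0.01, -0.012, 0, 0, 0.005], [0.01, -0.026, 0, 0, 0.012], [0.01, -0.041, -0.001, 0, 0.019], [0.01, -0.056, -0.001, 0, 0.026], [0.01, -0.071, -0.001, 0, 0.033], [0.01, -0.086, -0.002, 0, 0.04], [0.01, -0.101, -0.002, 0, 0.047], [0.01, -0.116, -0.002, 0, 0.054], [0.01, -0.131, -0.003, 0, 0.061], [0.01, -0.146, -0.003, 0, 0.068], [0.01, -0.16, -0.003, 0, 0.075], [0.01, -0.172, -0.004, 0, 0.081], [0.01, -0.182, -0.004, 0, 0.085], [0.01, -0.19, -0.004, 0, 0.088], [0.01, -0.196, -0.004, 0, 0.091], [0.01, -0.1986, -0.0039, 0, 0.091], [0.01, -0.1986, -0.0039, 0, 0.091]]'
python3 w.py .464,.175,.296,-1.458 .5831,.1887,.296,-1.458
python3 - <<'E'
from h import *
f=arm.grab_frame("side")[:,:,::-1]; cv2.imwrite("pics/side3.png",f)
x,y=230,75
cv2.imwrite("pics/c3.png",cv2.resize(f[y:y+130,x:x+160],None,fx=4.6,fy=4.6,interpolation=cv2.INTER_CUBIC))
E
```

```text
t: 9.78
eef_pos: [0.4634, 0.1756, 0.2955]
ee_rot: [3.142, 0.0, -1.457]
force: [0.3, -0.3, -5.4]
width: 0.015
gripper_force: 40.0
-0.0002,-0.1199,-0.0000,-0.000
```

View pics/c3.png

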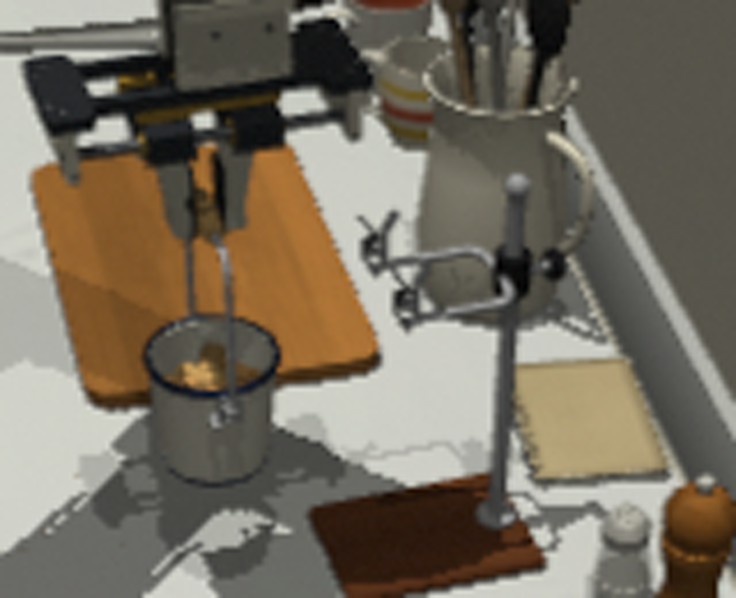

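The pail hangs straight from the grip at crop (208,210), in front of the hooks at (380,245) and (405,300). Now I'll move in over the hooks at this height.

```bash
python3 -m creep '[[0.01, 0, -0.003, 0, 0], [0.01, 0, -0.008, 0, 0], [0.01, 0, -0.015, 0, 0], [0.01, 0, -0.023, 0, 0], [0.01, 0, -0.032, 0, 0], [0.01, 0, -0.042, 0, 0], [0.01, 0, -0.052, 0, 0], [0.01, 0, -0.062, 0, 0], [0.01, 0, -0.072, 0, 0], [0.01, 0, -0.082, 0, 0], [0.01, 0, -0.091, 0, 0], [0.01, 0, -0.099, 0, 0], [0.01, 0, -0.106, 0, 0], [0.01, 0, -0.112, 0, 0], [0.01, 0, -0.116, 0, 0], [0.01, 0, -0.119, 0, 0], [0.01, 0, -0.12, 0, 0], [0.01, 0, -0.12, 0, 0], [0.01, 0, -0.12, 0, 0], [0.01, 0, -0.12, 0, 0]]'
python3 - <<'E'
from h import *
v=[]
for n,(x,y,w,h) in {"side":(285,80,75,90),"top":(205,150,60,90)}.items():
    f=arm.grab_frame(n)[:,:,::-1]; cv2.imwrite(f"pics/{n}4.png",f)
    v.append(cv2.resize(f[y:y+h,x:x+w],None,fx=5.8,fy=5.8,interpolation=cv2.INTER_CUBIC))
cv2.imwrite("pics/c4.png",np.hstack(v))
E
```

```text
t: 11.5
eef_pos: [0.5826, 0.1887, 0.2958]
ee_rot: [-3.141, 0.0, -1.458]
force: [0.3, 0.0, -5.6]
width: 0.0148
gripper_force: 40.0
```

View pics/c4.png

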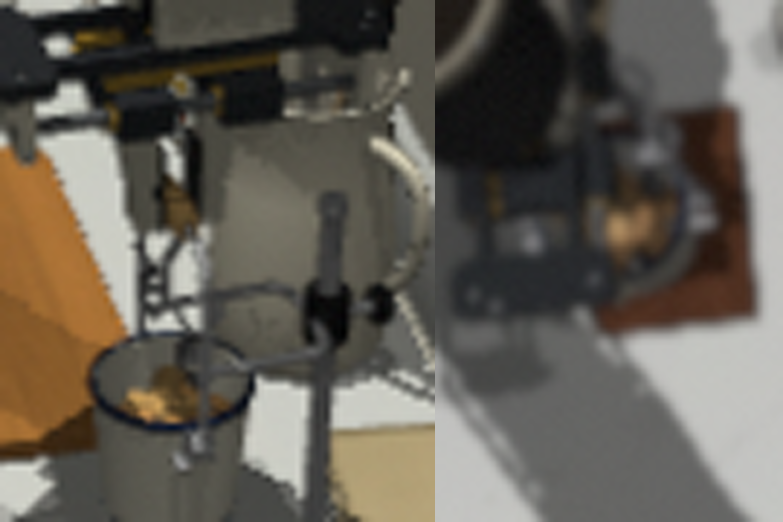

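The wire is above the hooks and the pail hangs straight. Before pressing, I'm checking that the lugs at the ends of the gripper's body clear the post top.

```bash
python3 - <<'E'
from h import *
def sol(uv,tcp,yaw,ox):
    c,s=np.cos(yaw),np.sin(yaw);tx=np.array([c,s,0]);ty=np.array([s,-c,0])
    f=lambda p: proj("side",np.array(tcp)+ox*tx+p[0]*ty+[0,0,p[1]])[0]-uv
    return least_squares(f,[0,0.05]).x
for nm,px in [("Lstub",(68,182)),("Rstub",(355,138)),("Ltip",(190,238)),("Rtip",(230,230))]:
    uv=np.array(px)/4.6+[230,75]-.5
    print(nm,[sol(uv,[.4634,.1756,.2955],-1.457,o) for o in (-.039,0,.039)])
print("tool x world",np.cos(-1.457),np.sin(-1.457))
E
```

```text
Lstub [array([0.076 , 0.0247]), array([0.0821, 0.0478]), array([0.0882, 0.0709])]
Rstub [array([-0.1087,  0.0247]), array([-0.0961,  0.0478]), array([-0.0836,  0.0709])]
Ltip [array([ 0.0019, -0.0288]), array([ 0.0106, -0.0038]), array([0.0193, 0.0212])]
Rtip [array([-0.0246, -0.0277]), array([-0.0149, -0.0027]), array([-0.0053,  0.0222])]
tool x world 0.11355088287426278 -0.9935321821654673
```

The lugs are at the body's near edge, about 70 mm above the TCP, so the body should just clear the post. I'll descend to above the lips and then continue by feel.

```bash
python3 -m creep '[[0.01, 0, 0, 0.003, 0], [0.01, 0, 0, 0.008, 0], [0.01, 0, 0, 0.014, 0], [0.01, 0, 0, 0.02, 0], [0.01, 0, 0, 0.025, 0], [0.01, 0, 0, 0.029, 0], [0.01, 0, 0, 0.032, 0], [0.01, 0, 0, 0.033, 0], [0.01, 0, 0, 0.033, 0]]' 25; python3 -m creep '[[0.01, 0, 0, 0.001, 0], [0.01, 0, 0, 0.002, 0], [0.01, 0, 0, 0.003, 0], [0.01, 0, 0, 0.004, 0], [0.01, 0, 0, 0.004, 0]]'; python3 -m creep '[[0.01, 0, 0, 0.001, 0], [0.01, 0, 0, 0.002, 0], [0.01, 0, 0, 0.003, 0], [0.01, 0, 0, 0.003, 0]]'
```

```text
t: 12.35
eef_pos: [0.5828, 0.1887, 0.2622]
ee_rot: [3.141, -0.0, -1.458]
force: [-1.0, -0.2, -6.1]
width: 0.0152
gripper_force: 25.0
t: 12.77
eef_pos: [0.5828, 0.1887, 0.2584]
ee_rot: [3.141, 0.0, -1.458]
force: [0.3, -0.2, -5.6]
width: 0.0154
gripper_force: 25.0
t: 13.1
eef_pos: [0.5827, 0.1887, 0.2553]
ee_rot: [3.141, -0.0, -1.458]
force: [0.3, 0.3, -5.1]
width: 0.0148
gripper_force: 25.0
```

```bash
python3 -m creep '[[0.01, 0, 0, 0.001, 0], [0.01, 0, 0, 0.002, 0], [0.01, 0, 0, 0.002, 0]]'; python3 -m creep '[[0.01, 0, 0, 0.001, 0], [0.01, 0, 0, 0.002, 0], [0.01, 0, 0, 0.002, 0]]';  python3 -m creep '[[0.01, 0, 0, 0.001, 0], [0.01, 0, 0, 0.002, 0], [0.01, 0, 0, 0.002, 0]]'
```

```text
t: 13.35
eef_pos: [0.5827, 0.1887, 0.2533]
ee_rot: [3.141, -0.0, -1.458]
force: [-0.2, 0.3, -4.9]
width: 0.0152
gripper_force: 25.0
t: 13.6
eef_pos: [0.5828, 0.1887, 0.2513]
ee_rot: [3.141, -0.0, -1.458]
force: [0.4, 0.1, -6.1]
width: 0.0153
gripper_force: 25.0
t: 13.85
eef_pos: [0.5828, 0.1887, 0.2493]
ee_rot: [3.141, -0.0, -1.458]
force: [0.1, 0.3, -5.2]
width: 0.0151
gripper_force: 25.0
```

```bash
python3 -m creep '[[0.01, 0, 0, 0.001, 0], [0.01, 0, 0, 0.002, 0], [0.01, 0, 0, 0.002, 0]]'; python3 -m creep '[[0.01, 0, 0, 0.001, 0], [0.01, 0, 0, 0.002, 0], [0.01, 0, 0, 0.002, 0]]';  python3 -m creep '[[0.01, 0, 0, 0.001, 0], [0.01, 0, 0, 0.001, 0]]'
```

```text
t: 14.1
eef_pos: [0.5829, 0.1888, 0.2474]
ee_rot: [-3.141, -0.0, -1.458]
force: [0.8, -0.3, -5.7]
width: 0.015
gripper_force: 25.0
t: 14.35
eef_pos: [0.5834, 0.1889, 0.2458]
ee_rot: [-3.14, 0.0, -1.458]
force: [1.7, -0.4, -3.4]
width: 0.0148
gripper_force: 25.0
t: 14.52
eef_pos: [0.5835, 0.1889, 0.2451]
ee_rot: [-3.14, 0.0, -1.458]
force: [2.7, -0.2, -2.3]
width: 0.0155
gripper_force: 25.0
```

First touch came at TCP z ≈ 0.247, and a seat about 13 mm lower matches the image estimate. I'll keep pressing in 1 mm steps.

```bash
python3 -m creep '[[0.01, 0, 0, 0.001, 0], [0.01, 0, 0, 0.001, 0]]' | sed -n '2p;4p'; python3 -m creep '[[0.01, 0, 0, 0.001, 0], [0.01, 0, 0, 0.001, 0]]'| sed -n '2p;4p';  python3 -m creep '[[0.01, 0, 0, 0.001, 0], [0.01, 0, 0, 0.001, 0]]'| sed -n '2p;4p'
```

```text
eef_pos: [0.5836, 0.189, 0.2442]
force: [3.8, 0.3, -0.8]
eef_pos: [0.5838, 0.189, 0.2434]
force: [4.8, 0.5, 0.3]
eef_pos: [0.584, 0.1891, 0.2426]
force: [5.2, 0.8, 2.2]
```

```bash
python3 -m creep '[[0.01, 0, 0, 0.001, 0], [0.01, 0, 0, 0.001, 0]]' | sed -n '2p;4p'; python3 -m creep '[[0.01, 0, 0, 0.001, 0], [0.01, 0, 0, 0.001, 0]]'| sed -n '2p;4p'
```

```text
eef_pos: [0.5844, 0.1892, 0.2419]
force: [6.5, 0.8, 3.3]
eef_pos: [0.5847, 0.1892, 0.2413]
force: [7.2, 0.1, 5.2]
```

```bash
python3 -m creep '[[0.01, 0, 0, 0.001, 0], [0.01, 0, 0, 0.001, 0]]' | sed -n '2p;4p'; python3 -m creep '[[0.01, 0, 0, 0.001, 0], [0.01, 0, 0, 0.001, 0]]'| sed -n '2p;4p'
```

```text
eef_pos: [0.5851, 0.1894, 0.2407]
force: [7.5, 0.5, 6.1]
eef_pos: [0.5855, 0.1895, 0.2401]
force: [8.5, 0.2, 7.4]
```

```bash
python3 -m creep '[[0.01, 0, 0, 0.001, 0], [0.01, 0, 0, 0.001, 0]]' | sed -n '2p;4p'; python3 -m creep '[[0.01, 0, 0, 0.001, 0], [0.01, 0, 0, 0.001, 0]]'| sed -n '2p;4p'
```

```text
eef_pos: [0.5859, 0.1896, 0.2394]
force: [9.9, 1.2, 7.2]
eef_pos: [0.5857, 0.1897, 0.2375]
force: [12.1, 1.1, 0.8]
```

```bash
python3 -m creep '[[0.01, 0, -0.001, 0.0005, 0], [0.01, 0, -0.002, 0.001, 0], [0.01, 0, -0.002, 0.001, 0]]' | sed -n '2p;4p'; python3 -m creep '[[0.01, 0, 0, 0.001, 0], [0.01, 0, 0, 0.001, 0]]'| sed -n '2p;4p'
```

```text
eef_pos: [0.5836, 0.1887, 0.2328]
force: [-0.4, -0.3, -7.0]
eef_pos: [0.5833, 0.1884, 0.232]
force: [0.4, -0.2, -5.7]
```

```bash
python3 -m creep '[[0.01, 0, 0, 0.001, 0], [0.01, 0, 0, 0.001, 0]]' | sed -n '2p;4p'; python3 -m creep '[[0.01, 0, 0, 0.001, 0], [0.01, 0, 0, 0.001, 0]]'| sed -n '2p;4p'
```

```text
eef_pos: [0.5842, 0.1888, 0.2319]
force: [1.6, 0.0, -5.2]
eef_pos: [0.5846, 0.1889, 0.2313]
force: [-1.0, 0.6, -6.2]
```

```bash
python3 -m creep '[[0.01, 0, 0, 0.001, 0], [0.01, 0, 0, 0.001, 0], [0.01, 0, 0, 0.001, 0]]' | sed -n '2p;4p'; python3 -m creep '[[0.01, 0, 0, 0.001, 0], [0.01, 0, 0, 0.001, 0], [0.01, 0, 0, 0.001, 0]]'| sed -n '2p;4p'
```

```text
eef_pos: [0.585, 0.189, 0.2309]
force: [-0.8, -0.0, -3.1]
eef_pos: [0.5852, 0.189, 0.2306]
force: [-3.5, -0.2, 3.7]
```

```bash
python3 - <<'E'
from h import *
s=arm.get_state();print(s['force'],s['moment'],s['eef_pos'],s['ee_rot'])
for i in range(3):
    f=arm.grab_frame("side")[:,:,::-1]
s=arm.get_state();print(s['force'],s['moment'],s['eef_pos'],s['ee_rot'])
cv2.imwrite("pics/side5.png",f)
E
python3 -m creep '[[0.01, 0, 0.001, -0.001, 0], [0.01, 0, 0.001, -0.001, 0]]' | sed -n '2p;4p'; python3 -c "
from station import arm
s=arm.get_state();print(s['force'],s['moment'])"
```

```text
[-3.4902 -0.2097  3.6677] [-0.1214  0.9525  0.0017] [0.5852 0.189  0.2306] [-3.1402  0.0002 -1.4576]
[-3.2739 -1.111   4.7728] [-0.0502  1.0647 -0.0032] [0.5852 0.1891 0.2306] [-3.1402  0.0002 -1.4575]
eef_pos: [0.5841, 0.189, 0.2307]
force: [-0.2, -0.3, 1.3]
[-0.20899928 -0.33422195  1.30992105] [ 0.16965895 -0.00326689  0.05330476]
```

The upward force is centred (no moment of the kind a post contact would give) and the stop is rigid at TCP z ≈ 0.231, so the wire is seated. I'll release gently, back off upward and look.

```bash
python3 -m creep '[[0.03, 0, 0, 0, 0], [0.03, 0, 0, 0, 0], [0.045, 0, 0, 0, 0], [0.045, 0, 0, 0, 0], [0.045, 0, 0, 0, 0], [0.045, 0, 0, -0.003, 0], [0.045, 0, 0, -0.01, 0], [0.045, 0, 0, -0.02, 0], [0.045, 0, 0, -0.035, 0], [0.045, 0, 0, -0.055, 0], [0.045, 0, 0, -0.08, 0], [0.045, 0, 0, -0.1, 0], [0.045, 0, 0, -0.1, 0]]'; python3 - <<'E'
from h import *
f=arm.grab_frame("side")[:,:,::-1]; cv2.imwrite("pics/side6.png",f)
g=cv2.imread("pics/side0.png")
k=9
a=cv2.resize(f[75:205,290:360],None,fx=4.4,fy=4.4,interpolation=cv2.INTER_CUBIC)
b=cv2.resize(f[112:152,300:354],None,fx=k,fy=7,interpolation=cv2.INTER_CUBIC)
c=cv2.resize(g[112:152,300:354],None,fx=k,fy=7,interpolation=cv2.INTER_CUBIC)
r=np.vstack([b,c]);h=max(a.shape[0],r.shape[0]);p=lambda i:cv2.copyMakeBorder(i,0,h-i.shape[0],0,0,0)
m=np.hstack([p(a),p(r)])[:, :800];print(m.shape);cv2.imwrite("pics/c6.png",m)
E
```

```text
t: 18.67
eef_pos: [0.5856, 0.1892, 0.3366]
ee_rot: [-3.134, 0.002, -1.457]
force: [0.1, -0.2, 0.7]
width: 0.0448
gripper_force: 0.0
(572, 794, 3)
```

View pics/c6.png

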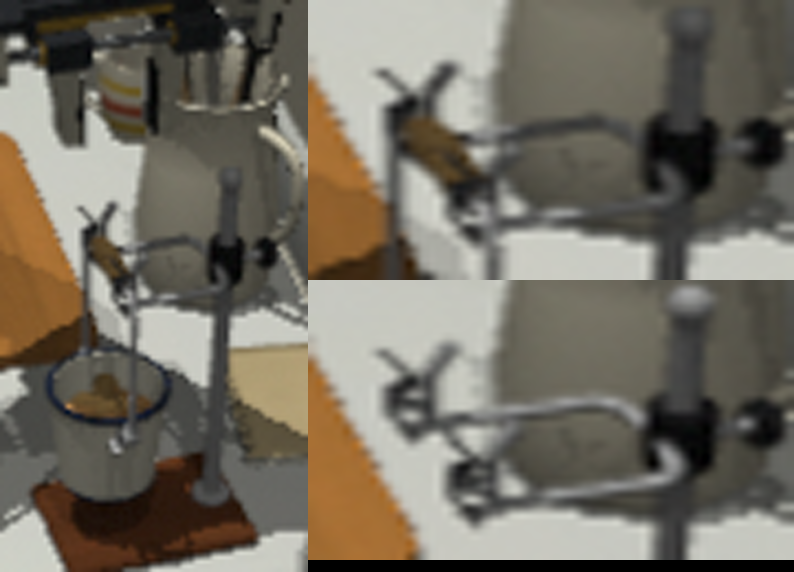

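The pail hangs upright with the grip between the hooks at crop (444,162), i.e. side (314.6,134.6), which projects to wire z ≈ 0.241. I'll check level and stillness numerically before handing in.

```bash
python3 -m creep '[[0.045, 0, 0, -0.02, 0], [0.045, 0, 0, -0.03, 0], [0.045, 0, 0, -0.03, 0], [0.045, 0, 0, -0.03, 0], [0.045, 0, 0, -0.03, 0], [0.045, 0, 0, -0.03, 0], [0.045, 0, 0, -0.03, 0], [0.045, 0, 0, -0.03, 0], [0.045, 0, 0, -0.03, 0], [0.045, 0, 0, -0.03, 0], [0.045, 0, 0, -0.03, 0], [0.045, 0, 0, -0.03, 0]]' | head -1; python3 - <<'E'
from h import *
q=[.5831,.1887,.1128]
f=arm.grab_frame("side").astype(int); o=cv2.imread("pics/side6.png")[:,:,::-1].astype(int)
print("pail motion diff", np.abs(f-o)[140:195,298:330].mean())
c=f[115:155,305:326]; m=(c[...,0]>1.35*c[...,2])&(c[...,0]>60)
k,l,st,_=cv2.connectedComponentsWithStats(m.astype(np.uint8)); j=1+np.argmax(st[1:,4]); ys,xs=np.where(l==j); print(st[j])
P2=np.c_[xs+305,ys+115].astype(float); ce=P2.mean(0); w,v=np.linalg.eigh(np.cov((P2-ce).T)); a=v[:,1]*np.sign(v[1,1]); print("centre",ce,"axis deg",np.degrees(np.arctan2(a[1],a[0])))
for h in (.235,.24,.245,.253): 
    e=proj("side",pose(*q,[[0,.024,h],[0,-.024,h]]));print(h,e.mean(0),np.degrees(np.arctan2(*(e[1]-e[0])[::-1])))
for dz in (.005,-.005): 
    e=proj("side",pose(*q,[[0,.024,.24+dz],[0,-.024,.24-dz]]));print("tilt",dz/.024,np.degrees(np.arctan2(*(e[1]-e[0])[::-1])))
E
```

```text
t: 19.72
pail motion diff 3.589962121212121
[ 0 19  4 21 58]
centre [306.2759 144.1724] axis deg 87.3345990264893
0.235 [314.3805 135.7793] 59.294063955380125
0.24 [314.405  134.3623] 59.186850828774205
0.245 [314.4296 132.9382] 59.078441149845354
0.253 [314.4692 130.6446] 58.9024483767967
tilt 0.20833333333333334 66.12052248003467
tilt -0.20833333333333334 47.86991722903525
```

```bash
python3 - <<'E'
from h import *
p=None
for i in range(6):
    f=arm.grab_frame("side").astype(int)
    if p is not None: print("diff pail %.2f bg %.2f"%(np.abs(f-p)[140:195,298:330].mean(),np.abs(f-p)[200:255,220:260].mean()))
    p=f
c=f[115:155,305:326]; m=((c[...,0]>1.2*c[...,2]+5)&(c[...,0]>40)).astype(np.uint8)
print("\n".join("".join(".#"[x] for x in r) for r in m[8:32]))
k,l=cv2.connectedComponents(m,connectivity=4); j=l[19,9]; ys,xs=np.where(l==j)
P2=np.c_[xs+305,ys+115].astype(float); ce=P2.mean(0); w,v=np.linalg.eigh(np.cov((P2-ce).T)); a=v[:,1]*np.sign(v[1,1]); print(len(xs),"centre",ce,"axis deg",np.degrees(np.arctan2(a[1],a[0])))
E
```

```text
diff pail 0.89 bg 0.61
diff pail 0.90 bg 0.62
diff pail 0.86 bg 0.64
diff pail 0.85 bg 0.62
diff pail 0.84 bg 0.62
.....................
.....................
.....................
.....................
.....................
........#............
......####...........
.....######..........
......######.........
......######.........
......#######........
#......######........
#.......######.......
##.......#####.......
##.......####.#......
###.......#..........
###..................
####.................
####.................
#####................
#####................
#####................
######...............
####.#...............
52 centre [314.1346 132.9423] axis deg 57.1061521300799
```

The grip is level (57° seen, 59° expected, where a 0.2 rad tilt would read 48° or 66°). It is at seat height and the pail is still, so both sides are seated.

```bash
python3 -c "
from station import arm
print(arm.job_done())"
```

```text
the job is handed in; nothing more can be done
None
```

The pail is back on its stand, hanging upright and still with the wire on the seat of both hooks and the gripper clear, and the job is handed in (no verdict was returned). I judged the keepers shut from the wire's height and level, as I could not see them directly.

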